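Power up the audio chain in order

TASK

Switch on the audio bench in the safe order: first the preamp, then the mixer, and the monitor loudspeaker last, by lightly tapping down the round power button on top of each with a fingertip so that it stays down. Nothing is to be picked up: leave the three units standing where they are, do not bang on them, leave the other things on the bench alone, and finish clear of everything.

Things in the scene. Friction and masses are not known exactly. Their poses are not given: they have to be found in the camera images.
- preamp: Preamp: grey box 130 x 100 x 70 mm (own x, y, z), not fastened, about 0.8 kg, with one fat black knob (38 mm across, 18 mm high, centred 36 mm towards own +x) on its top; sockets on the +x face. Origin at the centre of its underside, z up. Its power button is a plain aluminium cap, 32 mm across, standing 19 mm proud of the unit's top panel in a grey collar 43 mm across, centred 30 mm from the origin towards own -x, 0 in y. The black knob is not the button.
- mixer: Mixer: wide low dark box 150 x 210 x 55 mm (own x, y, z), not fastened, about 1.6 kg, its top covered by rows of small grey knobs (11 mm high) and white fader caps. Origin at the centre of its underside, z up. Its power button is a plain aluminium cap, 32 mm across, standing 19 mm proud of the unit's top panel in a grey collar 43 mm across, centred 68 mm from the origin towards own -y, 0 in x, away from the knobs.
- monitor: Monitor: small black loudspeaker 130 x 110 x 130 mm (own x, y, z), the tallest of the three, not fastened, about 1.5 kg, cone and tweeter on its +x face. Origin at the centre of its underside, z up. Its power button is a plain aluminium cap, 32 mm across, standing 19 mm proud of the unit's top panel in a grey collar 43 mm across, centred 20 mm from the origin towards own -x, 0 in y.
- preamp_cap (a point): Centre of the top face of the preamp's power-button cap (89 mm above the table while off); it sinks with the cap. The cap is 32 mm across, flat, pressed straight down.
- mixer_cap (a point): Centre of the top face of the mixer's power-button cap (74 mm above the table while off); it sinks with the cap. The cap is 32 mm across, flat, pressed straight down.
- monitor_cap (a point): Centre of the top face of the monitor's power-button cap (149 mm above the table while off); it sinks with the cap. The cap is 32 mm across, flat, pressed straight down.
- preamp_button (a joint): How far the preamp's power button is pressed, in m: 0 = off (the start), 0.010 = fully down. Pressing meets about 2 N at first and 3 N at the bottom, where it becomes stiffer (a cushioned stop, about 1.5 N per mm more). It stays wherever it is left; the unit is on once it is 0.005 or more down. Aim for 7 to 10 mm.
- mixer_button (a joint): How far the mixer's power button is pressed, in m: 0 = off (the start), 0.010 = fully down. Pressing meets about 2 N at first and 3 N at the bottom, where it becomes stiffer (a cushioned stop, about 1.5 N per mm more). It stays wherever it is left; the unit is on once it is 0.005 or more down. Aim for 7 to 10 mm.
- monitor_button (a joint): How far the monitor's power button is pressed, in m: 0 = off (the start), 0.010 = fully down. Pressing meets about 2 N at first and 3 N at the bottom, where it becomes stiffer (a cushioned stop, about 1.5 N per mm more). It stays wherever it is left; the unit is on once it is 0.005 or more down. Aim for 7 to 10 mm.
- plug_a_mid (a point): Bystander: a steel and black audio plug lying on the table, 64 mm long (x), 19 mm thick; point at its middle.
- plug_b_mid (a point): Bystander: a second plug just like the first; point at its middle.
- microphone_mid (a point): Bystander: a handheld microphone with a ball grille lying on the table, 168 mm long (x), 46 mm thick; point at its middle.
- tape_mid (a point): Bystander: a black roll of tape lying flat, 100 mm across, 24 mm high; point at its centre.
- mug: Bystander: a white mug, 80 mm across, 90 mm high, handle towards own +y; origin at the centre of its underside.
- screwdriver_grip (a point): Bystander: a black-handled screwdriver lying on the table, about 0.2 m long; point in its handle.
- adaptor: Bystander: a small steel and brass barrel adaptor, 18 mm across, 32 mm high, standing on the mixer's top near its corner at own (50, 86) mm; origin at the centre of its underside.
Mind the look-alikes: they are no part of the job. Leave any green, orange or yellow look-alike of the monitor alone.

How it is judged:
By the outcome, as a careful person would: the job done as asked, in the order asked, and still so for the second after the job is handed in, with the robot touching nothing.
It also fails if it takes over 48 s, if anything falls off the work surface, if the arm or the gripper's body presses on something with over 40 N, if the wrist force passes 120 N, or if a joint passes its speed limit or range.

ROBOT

A 7-joint arm with a two-finger parallel gripper is mounted at the origin on the work surface. World frame = base frame: x ahead of the robot, y to its left, z up, the work surface at z = 0. Lengths are in mm, angles in rad, forces in N, time in s.
With the tool pointing down it reaches from about 425 to 1025 mm from the base axis. Payload 9.4 kg.
Tool frame: the origin (TCP) lies between the finger pads; the fingertips stand 19 mm ahead of it and the grasp point (between the pads) is the TCP (r.finger_overhang is the distance from the TCP to the fingertips, in mm); z points along the fingers, y is the direction in which the jaws open and shut (so a half turn about z gives the same grasp; the last joint's range is limited). The gripper opens to 93 mm and grips with 3 to 60 N. Pads are 15 mm wide; open, the fingers measure 128 mm over their backs; the gripper's body (75 mm by 188 mm) begins 65 mm behind the grasp point.
Start: joints at [1.202, 0.599, -0.003, 1.599, 0.002, 0.943, -0.08], TCP at [208.556, -694.355, 237.618] pointing down, gripper open.
Joint ranges: [-2.57, 2.57], [-0.35, 1.97], [-1.29, 1.29], [0.11, 2.56], [-1.05, 4.19], [0.11, 1.86], [-2.63, 2.63]. Speed limits (rad/s): [2.22, 2.22, 3.01, 3.01, 3.14, 3.14, 3.14].

INTERFACE

Orientations are given as a unit quaternion [x, y, z, w].
In Python, from workcell import r gives the robot as it stands.
- The arm moves only by the tool move_arm, never from a script. Its argument "commands" is a list of rows, each an object of numbers: "rx", "ry", "rz": the turn, a rotation vector about the tool's x, y, z in units of 6 degrees (1.0 is 6 degrees); "tx", "ty", "tz": the shift along the tool's x, y, z in units of 30 mm (1.0 is 30 mm); "fingers": the gripper's target within -1 to 1 (fully open at 1, half-way at 0, shut at -1). In form: [{"rx": .., "ry": .., "rz": .., "tx": .., "ty": .., "tz": .., "fingers": ..}, ...]. A call has 1 to 5 rows; each row is the pose to reach, as a shift and turn from the pose measured when the call began, along the tool's axes at that moment; what a row does not reach only later rows make up. A row lasts 1/12 s, in which the tool goes at most 41.7 mm and 7.16 degrees, less where a joint would pass 70% of its speed; a pose out of reach is approached as far as the arm can. A call with a gripper value outside its range is refused whole. The fingers move at their own pace and stop on an object; "squeeze" is the grip in N (left out, the last holds). Time passes only in rows, so rows that repeat a pose let the fingers close. It gives the time, the measured TCP pose, the force and the opening at its end, in the units of the state.
- r.read_state(): the state, without advancing time (a new reading comes with each control period).
- r.capture(name): name is "scene" or "top"; returns (picture, depth): 420x560x3 uint8, red, green, blue; 420x560 float32, mm along the optical axis (not along the pixel's ray), 0 where there is no reading.
- r.get_calibration(name): a dict with "fx", "fy", "cx", "cy" (pixels), "T" (4x4, takes a point from camera to world coordinates). Camera axes: x right, y down, z forward; pixel columns grow to the right and rows downward; lengths in mm; the calibration is good to about 2 mm. A picture is of the moment at which its call begins. get_calibration takes no time and is no camera call.
- r.hand_in(): hands the job in, once; it reports no verdict.
The state is a dict: "t": time; "qpos": joint angles; "joint_velocities": joint speeds; "joint_torque": joint torques, N m; "position": TCP position; "tcp_rot": TCP orientation; "force": force on the tool from outside, world axes, zero at the start; "wrist_torque": the same for the moment, N m; "opening": finger opening in mm.
Only numpy, scipy, OpenCV 4.12 (cv2) and the standard library are available. Lean on these libraries where they do the work, as an engineer would, in place of code of your own. Each camera call takes 0.05 s, during which the arm holds its last target.

## Working session

There is one attempt and no reset: what is moved stays moved. The work goes in short steps, Python scripts to look and compute and a tool call to move; the robot and the scene stay as the last step left them, time stands still between calls to the robot, and variables do not carry over. Pictures are saved under pics/ and viewed, and the job is handed in when it is done.

Besides the shell and the picture viewer there is one more tool, called as name([rows], argument=value, ...), one row to a line, values as JSON. move_arm: Moves the arm, as the interface text tells. Its arguments: {"type":"object","properties":{"commands":{"type":"array","items":{"type":"object","properties":{"rx":{"type":"number"},"ry":{"type":"number"},"rz":{"type":"number"},"tx":{"type":"number"},"ty":{"type":"number"},"tz":{"type":"number"},"fingers":{"type":"number"}}}},"squeeze":{"type":"number"}},"required":["commands"]}

```bash
ls; mkdir -p pics; python3 - <<'E'
from workcell import r
import cv2,numpy as np
s=r.read_state(); print({k:np.round(v,3) if not isinstance(v,dict) else v for k,v in s.items()})
for n in("scene","top"):
    p,d=r.capture(n); cv2.imwrite(f"pics/{n}0.png",p[:,:,::-1]); np.savez(f"pics/{n}0.npz",p=p,d=d)
    c=r.get_calibration(n); print(n,{k:np.round(v,3) for k,v in c.items()})
E
```

```text
pics
{'t': np.float64(0.0), 'qpos': array([ 1.202,  0.6  , -0.003,  1.6  ,  0.002,  0.943, -0.08 ]), 'joint_velocities': array([-0.001, -0.   , -0.   ,  0.   ,  0.001, -0.001,  0.   ]), 'joint_torque': array([-1.0000e-03, -7.6508e+01,  1.4970e+00, -2.5235e+01, -5.2000e-02,
        1.7000e-02,  0.0000e+00]), 'position': array([ 208.413, -693.935,  236.763]), 'tcp_rot': array([ 0.989,  0.145, -0.   , -0.001]), 'force': array([0.732, 1.079, 1.104]), 'wrist_torque': array([ 0.001,  0.049, -0.023]), 'opening': np.float64(93.019)}
scene {'fx': np.float64(408.498), 'fy': np.float64(408.498), 'cx': np.float64(279.664), 'cy': np.float64(206.236), 'T': array([[-5.880000e-01,  5.010000e-01, -6.350000e-01,  1.438040e+03],
       [ 8.090000e-01,  3.680000e-01, -4.580000e-01,  6.643030e+02],
       [ 4.000000e-03, -7.830000e-01, -6.220000e-01,  1.014934e+03],
       [ 0.000000e+00,  0.000000e+00,  0.000000e+00,  1.000000e+00]])}
top {'fx': np.float64(391.923), 'fy': np.float64(391.923), 'cx': np.float64(282.834), 'cy': np.float64(207.426), 'T': array([[ 6.000000e-03, -9.840000e-01,  1.760000e-01,  2.964160e+02],
       [-1.000000e+00, -9.000000e-03, -1.800000e-02, -1.110000e+01],
       [ 1.900000e-02, -1.760000e-01, -9.840000e-01,  1.232171e+03],
       [ 0.000000e+00,  0.000000e+00,  0.000000e+00,  1.000000e+00]])}
```

View pics/scene0.png

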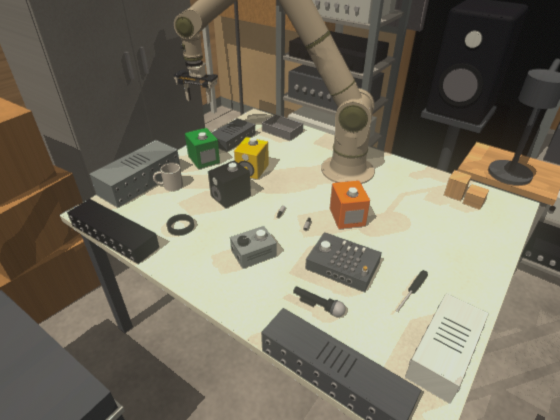

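View pics/top0.png

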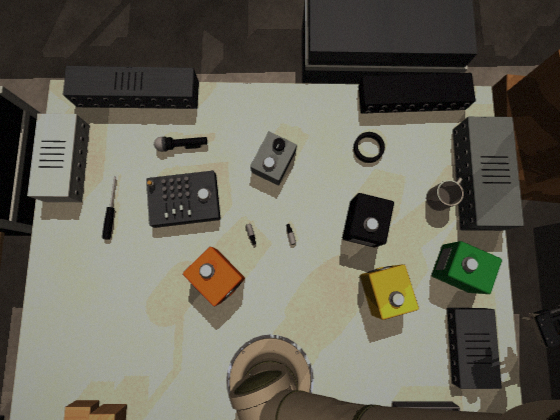

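The top view shows the preamp (grey, 273,158) with its cap near (269,163), the mixer (183,198) with its cap near (203,195), and the monitor candidates: black (370,220), green (467,267), yellow (390,290) and orange (214,275). The black one with its cap near (371,225) is the one that fits; the others are look-alikes. I'll enlarge to confirm and measure.

```bash
cat > h.py <<'E'
import numpy as np,cv2
from workcell import r
def ray(n,u,v):
    c=r.get_calibration(n);T=np.array(c["T"]);d=T[:3,:3]@np.array([(u-c["cx"])/c["fx"],(v-c["cy"])/c["fy"],1.]);return T[:3,3],d
def onz(n,u,v,z):
    o,d=ray(n,u,v);return o+d*(z-o[2])/d[2]
def proj(n,P):
    c=r.get_calibration(n);T=np.array(c["T"]);q=T[:3,:3].T@(np.array(P)-T[:3,3]);return np.array([c["fx"]*q[0]/q[2]+c["cx"],c["fy"]*q[1]/q[2]+c["cy"]])
def tri(a,b):
    A=[];B=[]
    M=np.zeros((3,3));w=np.zeros(3)
    for o,d in(a,b):
        d=d/np.linalg.norm(d);Q=np.eye(3)-np.outer(d,d);M+=Q;w+=Q@o
    return np.linalg.solve(M,w)
def dep(n,D,u,v):
    o,d=ray(n,u,v);return o+d*D[int(round(v)),int(round(u))]
def blob(p,u,v,R=13,thr=150):
    g=p.min(axis=2).astype(np.uint8)
    m=np.zeros_like(g);cv2.circle(m,(int(u),int(v)),R,255,-1)
    m&=(g>thr).astype(np.uint8)*255
    n,l,st,ce=cv2.connectedComponentsWithStats(m)
    return [(tuple(np.round(ce[i],1)),st[i,2:].tolist()) for i in range(1,n) if st[i,4]>15]
E
python3 - <<'E'
from h import *
T=np.load("pics/top0.npz");S=np.load("pics/scene0.npz")
rows=[]
for name,z,(u,v),(a,b) in [("pre",89,(269,163),(261,235)),("mix",74,(203,195),(325,245)),("mon",149,(371,225),(232,167))]:
    for n,I,c in(("top",T,(u,v)),("scene",S,(a,b))):
        for thr in (150,180): print(name,n,thr,blob(I["p"],*c,thr=thr), np.round(dep(n,I["d"],*c),1))
    P=onz("top",u,v,z);print(P,proj("scene",P))
    cr=lambda I,u,v:cv2.resize(I["p"][v-33:v+33,u-33:u+33,::-1].copy(),(264,264),interpolation=cv2.INTER_CUBIC)
    rows.append(np.vstack([cr(T,u,v),cr(S,a,b)]))
cv2.imwrite("pics/crop0.png",np.hstack(rows))
E
```

```text
pre top 150 [((np.float64(268.8), np.float64(161.7)), [9, 10, 65])] [637.6  10.6  88.6]
pre top 180 [] [637.6  10.6  88.6]
pre scene 150 [((np.float64(263.3), np.float64(227.2)), [26, 14, 125]), ((np.float64(260.2), np.float64(232.2)), [9, 7, 54])] [649.3  18.9  82.7]
pre scene 180 [((np.float64(263.7), np.float64(226.7)), [24, 14, 97]), ((np.float64(260.4), np.float64(232.4)), [8, 6, 38])] [649.3  18.9  82.7]
[637.46510412  10.57067328  89.        ] [261.18804921 230.72736651]
mix top 150 [((np.float64(202.8), np.float64(193.1)), [9, 9, 66])] [539.5 207.8  75.4]
mix top 180 [] [539.5 207.8  75.4]
mix scene 150 [((np.float64(316.3), np.float64(239.0)), [11, 14, 54]), ((np.float64(325.0), np.float64(244.0)), [9, 7, 51])] [554.4 213.3  73.1]
mix scene 180 [((np.float64(315.5), np.float64(239.5)), [8, 10, 33]), ((np.float64(325.1), np.float64(244.0)), [8, 5, 34])] [554.4 213.3  73.1]
[539.77764861 208.01798879  74.        ] [325.91096184 241.70202769]
mon top 150 [((np.float64(372.0), np.float64(223.5)), [9, 10, 76])] [ 443.  -278.   149.3]
mon top 180 [] [ 443.  -278.   149.3]
mon scene 150 [((np.float64(228.1), np.float64(160.0)), [14, 12, 35]), ((np.float64(231.9), np.float64(164.7)), [7, 5, 25])] [ 460.3 -270.5  144.4]
mon scene 180 [((np.float64(232.1), np.float64(164.8)), [7, 4, 18])] [ 460.3 -270.5  144.4]
[ 443.07419593 -278.04159441  149.        ] [233.3638931  163.46028073]
```

View pics/crop0.png

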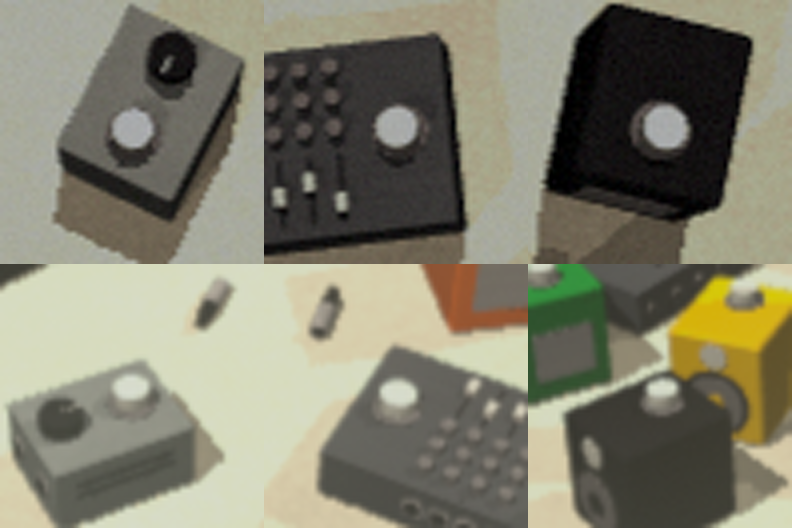

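The crops show plain aluminium caps: preamp, away from the black knob, at top (269,162); mixer at (203,193.5); black monitor at (372,223.5). The green, yellow and orange units are the look-alikes and stay untouched.

```bash
cat >> h.py <<'E'
from scipy.spatial.transform import Rotation as Ro
def go(x,y,ztip):
    s=r.read_state();p=np.array(s["position"]);R=Ro.from_quat(s["tcp_rot"])
    d=np.array([x,y,ztip+r.finger_overhang])-p
    # upright correction: keep tool z down
    zt=R.as_matrix()[:,2]; ax=np.cross(zt,[0,0,-1])
    print("t",round(s["t"],2),"p",np.round(p,1),"tip",round(p[2]-r.finger_overhang,1),"F",np.round(s["force"],2),"open",round(s["opening"],1),"tilt rv(units)",np.round(R.inv().apply(ax)/np.radians(6),3))
    print("shift units",np.round(R.inv().apply(d)/30,3),"world d",np.round(d,1),"rows",round(np.linalg.norm(d)/41.7,1))
E
python3 - <<'E'
from h import *
T=np.load("pics/top0.npz");S=np.load("pics/scene0.npz")
for name,z,t,s in [("pre",89,(268.8,161.9),(261,232.2)),("mix",74,(202.8,193.3),(325,244)),("mon",149,(372,223.5),(232,164.8))]:
    print(name,"top",onz("top",*t,z).round(1),"scene",onz("scene",*s,z).round(1),"tri",tri(ray("top",*t),ray("scene",*s)).round(1),dep("top",T["d"],*t).round(1),dep("scene",S["d"],*s).round(1))
    # depth based: cap top points in top view
    pts=[]
    for v in range(int(t[1])-9,int(t[1])+10):
        for u in range(int(t[0])-9,int(t[0])+10):
            P=dep("top",T["d"],u,v)
            if abs(P[2]-z)<5 : pts.append(P)
    pts=np.array(pts);print("  depthpts",len(pts),pts.mean(0).round(1),(pts.max(0)-pts.min(0)).round(1),((pts.max(0)+pts.min(0))/2).round(1))
go(637,11,200)
E
```

```text
pre top [640.9  11.2  89. ] scene [643.7  14.6  89. ] tri [641.4  11.9  86. ] [640.3  11.2  90.9] [640.2  11.8  84.9]
  depthpts 75 [641.3  12.5  87.9] [31.6 27.3  8.4] [641.2  12.2  88.5]
mix top [545.  208.8  74. ] scene [551.1 211.3  74. ] tri [546.3 209.3  69.2] [545.3 209.1  72.8] [546.9 209.1  69.6]
  depthpts 82 [545.  210.1  72.7] [28.5 28.3  9.4] [544.5 210.2  74. ]
mon top [ 447.3 -281.   149. ] scene [ 453.6 -275.9  149. ] tri [ 447.8 -281.9  143.9] [ 447.5 -281.2  148.1] [ 451.3 -278.1  147. ]
  depthpts 93 [ 447.1 -279.9  147.4] [30.8 30.8  7.2] [ 447.5 -280.5  147.7]
t 0.1 p [ 208.5 -693.9  236.9] tip 217.9 F [ 0.21 -0.86  0.52] open 92.7 tilt rv(units) [-0.013  0.001  0.   ]
shift units [ 20.442 -18.393   0.619] world d [428.5 704.9 -17.9] rows 19.8
```

Both methods agree to about 1–2 mm. Cap heights come out near 88.5, 73–74 and 148, as given. Targets are preamp (641,12), mixer (545,209.5) and monitor (447.3,-280.7). I'll travel high with the fingers shut.

move_arm([
  {"tx": 0.5, "ty": -0.45, "fingers": -1},
  {"tx": 1.4, "ty": -1.25, "fingers": -1},
  {"tx": 2.35, "ty": -2.1, "fingers": -1},
  {"tx": 3.3, "ty": -2.95, "fingers": -1},
  {"tx": 4.25, "ty": -3.8, "fingers": -1},
], squeeze=10)

```text
invalid input
```

move_arm([
  {"rx": 0, "ry": 0, "rz": 0, "tx": 0.5, "ty": -0.45, "tz": 0, "fingers": -1},
  {"rx": 0, "ry": 0, "rz": 0, "tx": 1.4, "ty": -1.25, "tz": 0, "fingers": -1},
  {"rx": 0, "ry": 0, "rz": 0, "tx": 2.35, "ty": -2.1, "tz": 0, "fingers": -1},
  {"rx": 0, "ry": 0, "rz": 0, "tx": 3.3, "ty": -2.95, "tz": 0, "fingers": -1},
  {"rx": 0, "ry": 0, "rz": 0, "tx": 4.25, "ty": -3.8, "tz": 0, "fingers": -1},
])

```text
t: 0.52
position: [298.1, -546.4, 236.6]
tcp_rot: [0.989, 0.145, -0.0, -0.001]
force: [1.2, -0.2, -0.3]
opening: 64.2
```

move_arm([
  {"rx": 0, "ry": 0, "rz": 0, "tx": 1.0, "ty": -0.9, "tz": 0, "fingers": -1},
  {"rx": 0, "ry": 0, "rz": 0, "tx": 2.0, "ty": -1.8, "tz": 0, "fingers": -1},
  {"rx": 0, "ry": 0, "rz": 0, "tx": 3.0, "ty": -2.7, "tz": 0, "fingers": -1},
  {"rx": 0, "ry": 0, "rz": 0, "tx": 4.0, "ty": -3.6, "tz": 0, "fingers": -1},
  {"rx": 0, "ry": 0, "rz": 0, "tx": 5.0, "ty": -4.5, "tz": 0, "fingers": -1},
])

```text
t: 0.93
position: [403.5, -372.1, 236.7]
tcp_rot: [0.989, 0.145, -0.0, -0.001]
force: [1.0, 0.3, -0.0]
opening: 31.1
```

move_arm([
  {"rx": 0, "ry": 0, "rz": 0, "tx": 1.0, "ty": -0.9, "tz": 0, "fingers": -1},
  {"rx": 0, "ry": 0, "rz": 0, "tx": 2.0, "ty": -1.8, "tz": 0, "fingers": -1},
  {"rx": 0, "ry": 0, "rz": 0, "tx": 3.0, "ty": -2.7, "tz": 0, "fingers": -1},
  {"rx": 0, "ry": 0, "rz": 0, "tx": 4.0, "ty": -3.6, "tz": 0, "fingers": -1},
  {"rx": 0, "ry": 0, "rz": 0, "tx": 5.0, "ty": -4.5, "tz": 0, "fingers": -1},
])

```text
t: 1.35
position: [509.0, -197.9, 236.9]
tcp_rot: [0.989, 0.145, -0.0, -0.001]
force: [0.6, -0.1, 0.3]
opening: 1.2
```

```bash
python3 -c "
from h import *
go(641,12,150)"
```

```text
t 1.35 p [ 509.  -197.9  236.9] tip 217.9 F [ 0.65 -0.14  0.25] open 1.2 tilt rv(units) [-0.023  0.006 -0.   ]
shift units [ 6.225 -5.434  2.273] world d [132.  209.9 -67.9] rows 6.2
```

move_arm([
  {"rx": 0, "ry": 0, "rz": 0, "tx": 1.0, "ty": -0.9, "tz": 0, "fingers": -1},
  {"rx": 0, "ry": 0, "rz": 0, "tx": 2.0, "ty": -1.8, "tz": 0, "fingers": -1},
  {"rx": 0, "ry": 0, "rz": 0, "tx": 3.0, "ty": -2.65, "tz": 0, "fingers": -1},
  {"rx": 0, "ry": 0, "rz": 0, "tx": 4.0, "ty": -3.5, "tz": 0, "fingers": -1},
  {"rx": 0, "ry": 0, "rz": 0, "tx": 5.0, "ty": -4.4, "tz": 0.3, "fingers": -1},
])

```text
t: 1.77
position: [616.3, -26.8, 229.2]
tcp_rot: [0.989, 0.145, 0.001, -0.001]
force: [0.9, -0.5, 0.0]
opening: 0.6
```

```bash
python3 -c "
from h import *
go(641,12,120)"
```

```text
t 1.77 p [616.3 -26.8 229.2] tip 210.2 F [ 0.85 -0.47  0.04] open 0.6 tilt rv(units) [-0.016 -0.013  0.   ]
shift units [ 1.157 -0.997  3.01 ] world d [ 24.7  38.8 -90.2] rows 2.4
```

move_arm([
  {"rx": 0, "ry": 0, "rz": 0, "tx": 0.5, "ty": -0.45, "tz": 0.7, "fingers": -1},
  {"rx": 0, "ry": 0, "rz": 0, "tx": 1.0, "ty": -0.85, "tz": 1.5, "fingers": -1},
  {"rx": 0, "ry": 0, "rz": 0, "tx": 1.15, "ty": -1.0, "tz": 2.3, "fingers": -1},
  {"rx": 0, "ry": 0, "rz": 0, "tx": 1.16, "ty": -1.0, "tz": 3.0, "fingers": -1},
  {"rx": 0, "ry": 0, "rz": 0, "tx": 1.16, "ty": -1.0, "tz": 3.0, "fingers": -1},
])

```text
t: 2.18
position: [638.8, 13.0, 134.9]
tcp_rot: [0.989, 0.146, -0.003, -0.001]
force: [-0.8, 0.4, -0.3]
opening: 0.6
```

```bash
python3 - <<'E'
from h import *
go(641,12,95)
p,d=r.capture("scene"); cv2.imwrite("pics/s1.png",cv2.resize(p[160:290,180:380,::-1],(800,520),interpolation=cv2.INTER_CUBIC))
E
```

```text
t 2.18 p [638.8  13.  134.9] tip 115.9 F [-0.77  0.45 -0.3 ] open 0.6 tilt rv(units) [-0.031  0.051 -0.   ]
shift units [0.065 0.054 0.697] world d [  2.2  -1.  -20.9] rows 0.5
```

View pics/s1.png

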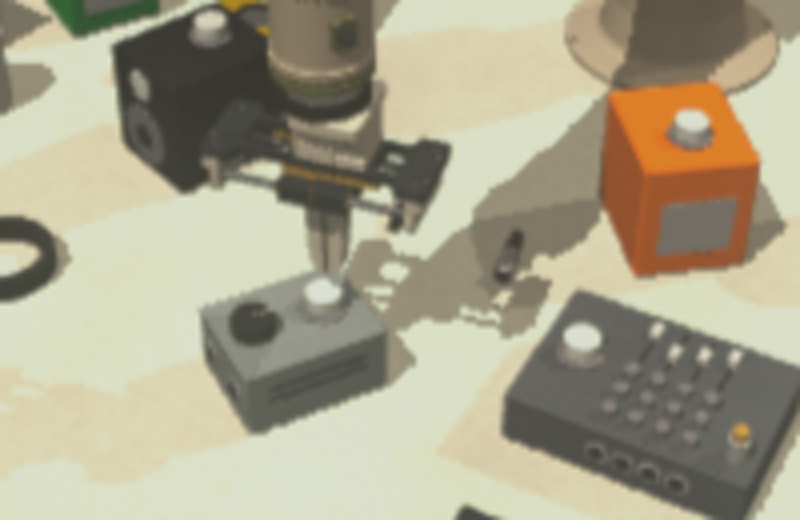

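The closed fingertips (crop 327,270) hang straight above the preamp cap (322,295). Lowering to just above it and settling.

move_arm([
  {"rx": 0, "ry": 0, "rz": 0, "tx": 0.07, "ty": 0.05, "tz": 0.2, "fingers": -1},
  {"rx": 0, "ry": 0, "rz": 0, "tx": 0.07, "ty": 0.05, "tz": 0.4, "fingers": -1},
  {"rx": 0, "ry": 0, "rz": 0, "tx": 0.07, "ty": 0.05, "tz": 0.6, "fingers": -1},
  {"rx": 0, "ry": 0, "rz": 0, "tx": 0.07, "ty": 0.05, "tz": 0.7, "fingers": -1},
  {"rx": 0, "ry": 0, "rz": 0, "tx": 0.07, "ty": 0.05, "tz": 0.7, "fingers": -1},
])

```text
t: 2.65
position: [641.7, 11.2, 115.9]
tcp_rot: [0.989, 0.145, -0.002, -0.001]
force: [-1.5, 0.1, -0.4]
opening: 0.5
```

```bash
python3 -c "
from h import *
go(641,12,90)"
```

```text
t 2.65 p [641.7  11.2 115.9] tip 96.9 F [-1.46  0.09 -0.44] open 0.5 tilt rv(units) [-0.025  0.036 -0.   ]
shift units [-0.013 -0.033  0.229] world d [-0.7  0.8 -6.9] rows 0.2
```

move_arm([
  {"rx": 0, "ry": 0, "rz": 0, "tx": -0.01, "ty": -0.03, "tz": 0.06, "fingers": -1},
  {"rx": 0, "ry": 0, "rz": 0, "tx": -0.01, "ty": -0.03, "tz": 0.12, "fingers": -1},
  {"rx": 0, "ry": 0, "rz": 0, "tx": -0.01, "ty": -0.03, "tz": 0.17, "fingers": -1},
  {"rx": 0, "ry": 0, "rz": 0, "tx": -0.01, "ty": -0.03, "tz": 0.2, "fingers": -1},
  {"rx": 0, "ry": 0, "rz": 0, "tx": -0.01, "ty": -0.03, "tz": 0.22, "fingers": -1},
])

```text
t: 3.07
position: [641.1, 12.0, 109.2]
tcp_rot: [0.989, 0.145, -0.002, -0.001]
force: [0.4, 1.6, 0.1]
opening: 0.6
```

move_arm([
  {"rx": 0, "ry": 0, "rz": 0, "tx": 0, "ty": 0, "tz": 0.03, "fingers": -1},
  {"rx": 0, "ry": 0, "rz": 0, "tx": 0, "ty": 0, "tz": 0.06, "fingers": -1},
  {"rx": 0, "ry": 0, "rz": 0, "tx": 0, "ty": 0, "tz": 0.09, "fingers": -1},
])

```text
t: 3.32
position: [641.2, 12.0, 106.6]
tcp_rot: [0.989, 0.145, -0.002, -0.001]
force: [-0.1, 0.3, 2.6]
opening: 0.3
```

```bash
python3 -c "
from h import *
go(641,12,81)"
```

```text
t 3.32 p [641.2  12.  106.6] tip 87.6 F [-0.14  0.31  2.58] open 0.3 tilt rv(units) [-0.024  0.034 -0.   ]
shift units [-0.006 -0.001  0.221] world d [-0.2  0.  -6.6] rows 0.2
```

move_arm([
  {"rx": 0, "ry": 0, "rz": 0, "tx": 0, "ty": 0, "tz": 0.05, "fingers": -1},
  {"rx": 0, "ry": 0, "rz": 0, "tx": 0, "ty": 0, "tz": 0.1, "fingers": -1},
  {"rx": 0, "ry": 0, "rz": 0, "tx": 0, "ty": 0, "tz": 0.15, "fingers": -1},
  {"rx": 0, "ry": 0, "rz": 0, "tx": 0, "ty": 0, "tz": 0.2, "fingers": -1},
  {"rx": 0, "ry": 0, "rz": 0, "tx": 0, "ty": 0, "tz": 0.22, "fingers": -1},
])

```text
t: 3.73
position: [641.2, 12.0, 99.8]
tcp_rot: [0.989, 0.145, -0.002, -0.001]
force: [-0.5, -1.3, 2.2]
opening: 0.8
```

```bash
python3 -c "
from h import *
go(641,12,80)"
```

```text
t 3.73 p [641.2  12.   99.8] tip 80.8 F [-0.45 -1.3   2.15] open 0.8 tilt rv(units) [-0.024  0.034 -0.   ]
shift units [-0.006 -0.003  0.027] world d [-0.2  0.  -0.8] rows 0.0
```

move_arm([
  {"rx": 0, "ry": 0, "rz": 0, "tx": 0, "ty": 0, "tz": 0.02, "fingers": -1},
  {"rx": 0, "ry": 0, "rz": 0, "tx": 0, "ty": 0, "tz": 0.02, "fingers": -1},
])

```text
t: 3.9
position: [641.2, 12.0, 99.1]
tcp_rot: [0.989, 0.145, -0.002, -0.001]
force: [0.4, -0.2, 0.3]
opening: 0.5
```

move_arm([
  {"rx": 0, "ry": 0, "rz": 0, "tx": 0, "ty": 0, "tz": -0.2, "fingers": -1},
  {"rx": 0, "ry": 0, "rz": 0, "tx": 0, "ty": 0, "tz": -0.6, "fingers": -1},
  {"rx": 0, "ry": 0, "rz": 0, "tx": 0, "ty": 0, "tz": -1.2, "fingers": -1},
  {"rx": 0, "ry": 0, "rz": 0, "tx": 0, "ty": 0, "tz": -1.8, "fingers": -1},
  {"rx": 0, "ry": 0, "rz": 0, "tx": 0, "ty": 0, "tz": -2.0, "fingers": -1},
])

```text
t: 4.32
position: [642.7, 11.9, 162.4]
tcp_rot: [0.989, 0.145, -0.0, -0.001]
force: [-0.6, -0.4, -0.0]
opening: 0.9
```

```bash
python3 -c "
from h import *
go(545,209.5,130)
p,d=r.capture('scene'); cv2.imwrite('pics/s2.png',cv2.resize(p[160:290,180:380,::-1],(800,520),interpolation=cv2.INTER_CUBIC))"
```

```text
t 4.32 p [642.7  11.9 162.4] tip 143.4 F [-0.56 -0.4  -0.01] open 0.9 tilt rv(units) [-0.017 -0.002 -0.   ]
shift units [-1.233 -7.243  0.458] world d [-97.7 197.6 -13.4] rows 5.3
```

View pics/s2.png

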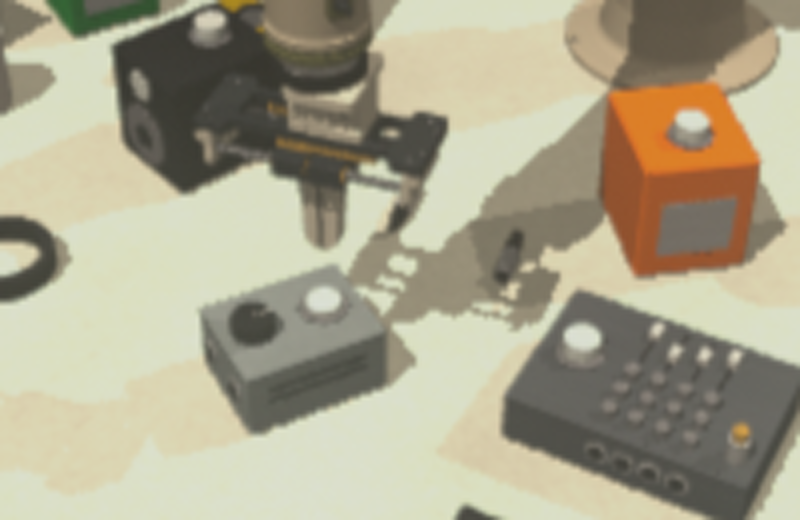

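The preamp cap now sits lower (crop 322,299) and the unit has not moved. I'll quantify the sink before going on.

```bash
python3 - <<'E'
from h import *
p,d=r.capture('scene'); S=np.load("pics/scene0.npz")
np.savez("pics/s3.npz",p=p,d=d)
P=np.array([641,12,89.]);print(proj("scene",P),proj("scene",P-[0,0,9]))
for I,D in((S["p"],S["d"]),(p,d)):
    w=I[224:246,253:269].min(axis=2); print(w[:,8],np.round([dep("scene",D,261,v)[2] for v in range(226,242)],0))
    g=(I.min(axis=2)>165).astype(np.uint8); sub=g[222:246,252:270]
    for row in sub: print(''.join('#' if x else '.' for x in row))
E
```

```text
[260.87679864 231.4586487 ] [260.9407441  233.43311503]
[189 184 162 137 137 162 202 204 204 206 203 184 132 122 118 115 117 124
 134 134 134 135] [-2. 71. 63. 69. 89. 89. 85. 88. 90. 83. 87. 82. 77. 70. 70. 65.]
##################
##################
##################
##################
#########....#####
######.......#####
###...........####
...............###
......######....##
.....########...##
....#########....#
....#########.....
.....#######......
......#####.......
..................
..................
..................
..................
..................
..................
..................
..................
..................
..................
[193 188 166 139 135 136 139 165 205 208 209 211 209 189 135 122 119 125
 136 137 137 138] [-3. 67. 68. 66. 68. 71. 76. 76. 72. 78. 77. 72. 76. 74. 70. 68.]
#######...########
#################.
#################.
################..
##########...###..
######.......##...
###...........#...
..................
..................
..................
......######.....#
.....########.....
.....########.....
.....########.....
.....#######......
......#####.......
..................
..................
..................
..................
..................
..................
..................
..................
```

The cap sank 2 px in the scene view (1.97 px predicted for 9 mm), and the depth drop is about 10 mm, so the preamp is on. Next is the mixer.

move_arm([
  {"rx": 0, "ry": 0, "rz": 0, "tx": -0.1, "ty": -0.7, "tz": 0, "fingers": -1},
  {"rx": 0, "ry": 0, "rz": 0, "tx": -0.35, "ty": -2.0, "tz": 0, "fingers": -1},
  {"rx": 0, "ry": 0, "rz": 0, "tx": -0.55, "ty": -3.3, "tz": 0, "fingers": -1},
  {"rx": 0, "ry": 0, "rz": 0, "tx": -0.8, "ty": -4.6, "tz": 0, "fingers": -1},
  {"rx": 0, "ry": 0, "rz": 0, "tx": -1.0, "ty": -5.8, "tz": 0, "fingers": -1},
])

```text
t: 4.83
position: [561.9, 171.6, 160.5]
tcp_rot: [0.989, 0.145, -0.001, -0.001]
force: [1.4, 0.7, -0.3]
opening: 0.3
```

```bash
python3 -c "
from h import *
go(545,209.5,100)"
```

```text
t 4.83 p [561.9 171.6 160.5] tip 141.5 F [ 1.44  0.7  -0.28] open 0.3 tilt rv(units) [-0.021  0.016 -0.   ]
shift units [-0.175 -1.371  1.387] world d [-16.9  37.9 -41.5] rows 1.4
```

move_arm([
  {"rx": 0, "ry": 0, "rz": 0, "tx": -0.12, "ty": -0.9, "tz": 0.2, "fingers": -1},
  {"rx": 0, "ry": 0, "rz": 0, "tx": -0.17, "ty": -1.35, "tz": 0.5, "fingers": -1},
  {"rx": 0, "ry": 0, "rz": 0, "tx": -0.17, "ty": -1.37, "tz": 0.9, "fingers": -1},
  {"rx": 0, "ry": 0, "rz": 0, "tx": -0.17, "ty": -1.37, "tz": 1.2, "fingers": -1},
  {"rx": 0, "ry": 0, "rz": 0, "tx": -0.17, "ty": -1.37, "tz": 1.35, "fingers": -1},
])

```text
t: 5.25
position: [544.8, 208.4, 118.2]
tcp_rot: [0.989, 0.145, -0.002, -0.0]
force: [-0.1, -1.5, -0.0]
opening: 0.9
```

```bash
python3 -c "
from h import *
go(545,209.5,80)"
```

```text
t 5.25 p [544.8 208.4 118.2] tip 99.2 F [-0.12 -1.49 -0.03] open 0.9 tilt rv(units) [-0.011  0.039  0.   ]
shift units [ 0.02  -0.032  0.64 ] world d [  0.2   1.1 -19.2] rows 0.5
```

move_arm([
  {"rx": 0, "ry": 0, "rz": 0, "tx": 0.02, "ty": -0.03, "tz": 0.15, "fingers": -1},
  {"rx": 0, "ry": 0, "rz": 0, "tx": 0.02, "ty": -0.03, "tz": 0.32, "fingers": -1},
  {"rx": 0, "ry": 0, "rz": 0, "tx": 0.02, "ty": -0.03, "tz": 0.48, "fingers": -1},
  {"rx": 0, "ry": 0, "rz": 0, "tx": 0.02, "ty": -0.03, "tz": 0.6, "fingers": -1},
  {"rx": 0, "ry": 0, "rz": 0, "tx": 0.02, "ty": -0.03, "tz": 0.64, "fingers": -1},
])

```text
t: 5.67
position: [545.0, 209.0, 98.5]
tcp_rot: [0.99, 0.144, -0.002, -0.0]
force: [0.1, -0.1, -0.2]
opening: 0.7
```

```bash
python3 -c "
from h import *
go(545,209.5,76)
p,d=r.capture('scene'); cv2.imwrite('pics/s4.png',cv2.resize(p[190:290,250:400,::-1],(750,500),interpolation=cv2.INTER_CUBIC))"
```

```text
t 5.67 p [545.  209.   98.5] tip 79.5 F [ 0.1  -0.09 -0.2 ] open 0.7 tilt rv(units) [-0.01   0.043 -0.   ]
shift units [ 0.005 -0.016  0.117] world d [-0.   0.5 -3.5] rows 0.1
```

View pics/s4.png

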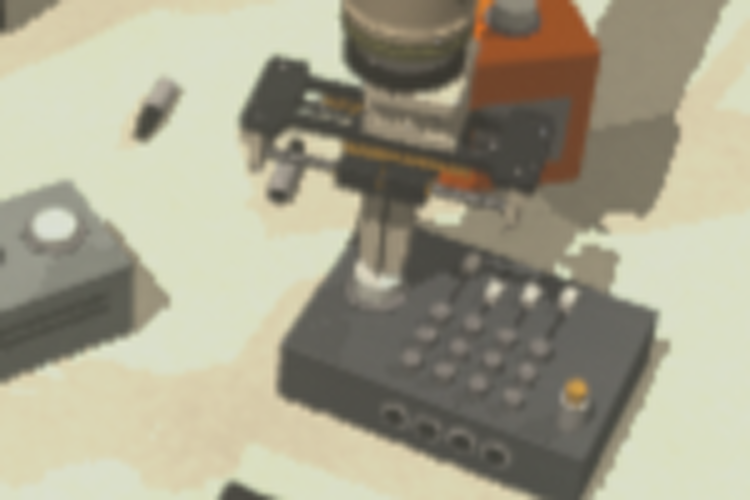

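The fingers (crop 378,265) stand centred over the mixer cap (378,285) and clear of the knobs. Pressing slowly.

move_arm([
  {"rx": 0, "ry": 0, "rz": 0, "tx": 0, "ty": -0.01, "tz": 0.06, "fingers": -1},
  {"rx": 0, "ry": 0, "rz": 0, "tx": 0, "ty": -0.01, "tz": 0.11, "fingers": -1},
  {"rx": 0, "ry": 0, "rz": 0, "tx": 0, "ty": -0.01, "tz": 0.16, "fingers": -1},
  {"rx": 0, "ry": 0, "rz": 0, "tx": 0, "ty": -0.01, "tz": 0.2, "fingers": -1},
  {"rx": 0, "ry": 0, "rz": 0, "tx": 0, "ty": -0.01, "tz": 0.24, "fingers": -1},
])

```text
t: 6.13
position: [544.9, 209.5, 91.5]
tcp_rot: [0.989, 0.145, -0.002, -0.0]
force: [-1.1, -0.1, 3.0]
opening: 0.2
```

move_arm([
  {"rx": 0, "ry": 0, "rz": 0, "tx": 0, "ty": 0, "tz": 0.04, "fingers": -1},
  {"rx": 0, "ry": 0, "rz": 0, "tx": 0, "ty": 0, "tz": 0.08, "fingers": -1},
  {"rx": 0, "ry": 0, "rz": 0, "tx": 0, "ty": 0, "tz": 0.12, "fingers": -1},
  {"rx": 0, "ry": 0, "rz": 0, "tx": 0, "ty": 0, "tz": 0.16, "fingers": -1},
])

```text
t: 6.47
position: [544.9, 209.5, 86.7]
tcp_rot: [0.989, 0.145, -0.002, -0.0]
force: [0.3, 0.8, 3.0]
opening: 0.6
```

```bash
python3 -c "
from h import *
go(545,209.5,65)"
```

```text
t 6.47 p [544.9 209.5  86.7] tip 67.7 F [0.34 0.78 3.05] open 0.6 tilt rv(units) [-0.011  0.04  -0.   ]
shift units [0.003 0.    0.089] world d [ 0.1  0.  -2.7] rows 0.1
```

move_arm([
  {"rx": 0, "ry": 0, "rz": 0, "tx": 0, "ty": 0, "tz": 0.04, "fingers": -1},
  {"rx": 0, "ry": 0, "rz": 0, "tx": 0, "ty": 0, "tz": 0.08, "fingers": -1},
  {"rx": 0, "ry": 0, "rz": 0, "tx": 0, "ty": 0, "tz": 0.08, "fingers": -1},
])

```text
t: 6.72
position: [544.9, 209.5, 84.0]
tcp_rot: [0.989, 0.145, -0.002, -0.0]
force: [0.3, 0.5, 0.2]
opening: 0.6
```

move_arm([
  {"rx": 0, "ry": 0, "rz": 0, "tx": 0, "ty": 0, "tz": -0.2, "fingers": -1},
  {"rx": 0, "ry": 0, "rz": 0, "tx": 0, "ty": 0, "tz": -0.7, "fingers": -1},
  {"rx": 0, "ry": 0, "rz": 0, "tx": 0, "ty": 0, "tz": -1.5, "fingers": -1},
  {"rx": 0, "ry": 0, "rz": 0, "tx": 0, "ty": 0, "tz": -2.5, "fingers": -1},
  {"rx": 0, "ry": 0, "rz": 0, "tx": 0, "ty": 0, "tz": -3.5, "fingers": -1},
])

```text
t: 7.13
position: [544.9, 209.3, 190.1]
tcp_rot: [0.989, 0.145, -0.003, -0.0]
force: [1.2, -0.2, 0.3]
opening: 0.2
```

```bash
python3 - <<'E'
from h import *
go(447.3,-280.7,210)
p,d=r.capture('scene'); S=np.load("pics/scene0.npz")
P=np.array([545,209.5,74.]);print(proj("scene",P),proj("scene",P-[0,0,9]))
cv2.imwrite('pics/s5.png',cv2.resize(p[190:290,250:400,::-1],(750,500),interpolation=cv2.INTER_CUBIC))
for I,D in((S["p"],S["d"]),(p,d)):
    print(I[236:258,325].min(axis=1),np.round([dep("scene",D,325,v)[2] for v in range(238,254)],0))
E
```

```text
t 7.13 p [544.9 209.3 190.1] tip 171.1 F [ 1.25 -0.19  0.27] open 0.2 tilt rv(units) [-0.009  0.052 -0.   ]
shift units [-7.802 14.718 -1.27 ] world d [ -97.6 -490.    38.9] rows 12.0
[325.48536604 242.75579251] [325.2855538  244.71306802]
[ 95  94  95  98 128 178 199 201 203 203 197 169 134 127 124 111  93  93
  94  93  93  93] [51. 55. 53. 73. 74. 69. 70. 73. 71. 71. 72. 65. 55. 54. 54. 53.]
[ 95  96  95  96  95  98 128 180 203 205 207 209 205 181 135 114  94  95
  96  95  94  95] [55. 55. 54. 51. 51. 62. 64. 61. 66. 59. 62. 63. 57. 54. 56. 57.]
```

View pics/s5.png

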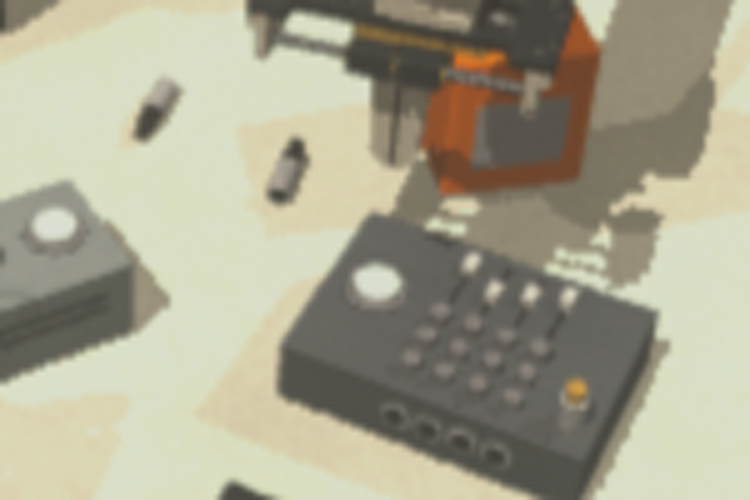

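The mixer cap is 2 px (about 9 mm) down, the adaptor still stands, and the mixer has not moved. Next is the monitor, travelling high.

move_arm([
  {"rx": 0, "ry": 0, "rz": 0, "tx": -0.2, "ty": 0.35, "tz": -0.8, "fingers": -1},
  {"rx": 0, "ry": 0, "rz": 0, "tx": -0.7, "ty": 1.3, "tz": -1.3, "fingers": -1},
  {"rx": 0, "ry": 0, "rz": 0, "tx": -1.3, "ty": 2.45, "tz": -1.4, "fingers": -1},
  {"rx": 0, "ry": 0, "rz": 0, "tx": -1.9, "ty": 3.6, "tz": -1.4, "fingers": -1},
  {"rx": 0, "ry": 0, "rz": 0, "tx": -2.5, "ty": 4.75, "tz": -1.4, "fingers": -1},
])

```text
t: 7.6
position: [515.8, 50.9, 238.2]
tcp_rot: [0.989, 0.145, 0.002, -0.001]
force: [-0.5, -1.0, -0.9]
opening: 0.4
```

move_arm([
  {"rx": 0, "ry": 0, "rz": 0, "tx": -0.6, "ty": 1.15, "tz": 0, "fingers": -1},
  {"rx": 0, "ry": 0, "rz": 0, "tx": -1.2, "ty": 2.3, "tz": 0, "fingers": -1},
  {"rx": 0, "ry": 0, "rz": 0, "tx": -1.8, "ty": 3.4, "tz": 0, "fingers": -1},
  {"rx": 0, "ry": 0, "rz": 0, "tx": -2.4, "ty": 4.5, "tz": 0, "fingers": -1},
  {"rx": 0, "ry": 0, "rz": 0, "tx": -3.0, "ty": 5.6, "tz": 0, "fingers": -1},
])

```text
t: 8.02
position: [477.0, -137.5, 237.8]
tcp_rot: [0.989, 0.145, 0.002, -0.001]
force: [0.4, 0.2, 0.3]
opening: 0.5
```

```bash
python3 -c "
from h import *
go(447.3,-280.7,200)"
```

```text
t 8.02 p [ 477.  -137.5  237.8] tip 218.8 F [0.44 0.18 0.32] open 0.5 tilt rv(units) [-0.016 -0.042 -0.   ]
shift units [-2.318  4.29   0.61 ] world d [ -29.7 -143.2  -18.8] rows 3.5
```

move_arm([
  {"rx": 0, "ry": 0, "rz": 0, "tx": -0.6, "ty": 1.1, "tz": 0, "fingers": -1},
  {"rx": 0, "ry": 0, "rz": 0, "tx": -1.2, "ty": 2.2, "tz": 0.1, "fingers": -1},
  {"rx": 0, "ry": 0, "rz": 0, "tx": -1.75, "ty": 3.2, "tz": 0.2, "fingers": -1},
  {"rx": 0, "ry": 0, "rz": 0, "tx": -2.15, "ty": 4.0, "tz": 0.4, "fingers": -1},
  {"rx": 0, "ry": 0, "rz": 0, "tx": -2.32, "ty": 4.29, "tz": 0.6, "fingers": -1},
])

```text
t: 8.43
position: [446.1, -285.1, 219.5]
tcp_rot: [0.99, 0.142, 0.002, -0.0]
force: [-0.8, 0.0, 0.6]
opening: 0.2
```

```bash
python3 -c "
from h import *
go(447.3,-280.7,160)"
```

```text
t 8.43 p [ 446.1 -285.1  219.5] tip 200.5 F [-0.8   0.02  0.58] open 0.2 tilt rv(units) [ 0.004 -0.044  0.   ]
shift units [ 0.075 -0.128  1.35 ] world d [  1.2   4.4 -40.5] rows 1.0
```

move_arm([
  {"rx": 0, "ry": 0, "rz": 0, "tx": 0.08, "ty": -0.13, "tz": 0.3, "fingers": -1},
  {"rx": 0, "ry": 0, "rz": 0, "tx": 0.08, "ty": -0.13, "tz": 0.65, "fingers": -1},
  {"rx": 0, "ry": 0, "rz": 0, "tx": 0.08, "ty": -0.13, "tz": 1.0, "fingers": -1},
  {"rx": 0, "ry": 0, "rz": 0, "tx": 0.08, "ty": -0.13, "tz": 1.25, "fingers": -1},
  {"rx": 0, "ry": 0, "rz": 0, "tx": 0.08, "ty": -0.13, "tz": 1.35, "fingers": -1},
])

```text
t: 8.85
position: [447.5, -278.7, 177.5]
tcp_rot: [0.99, 0.144, 0.002, -0.001]
force: [-0.0, 0.3, -0.3]
opening: 0.5
```

```bash
python3 -c "
from h import *
go(447.3,-280.7,154)
p,d=r.capture('scene'); cv2.imwrite('pics/s6.png',cv2.resize(p[110:210,160:310,::-1],(750,500),interpolation=cv2.INTER_CUBIC))"
```

```text
t 8.85 p [ 447.5 -278.7  177.5] tip 158.5 F [-0.03  0.3  -0.33] open 0.5 tilt rv(units) [-0.015 -0.032 -0.   ]
shift units [-0.025  0.064  0.148] world d [-0.2 -2.  -4.5] rows 0.1
```

View pics/s6.png

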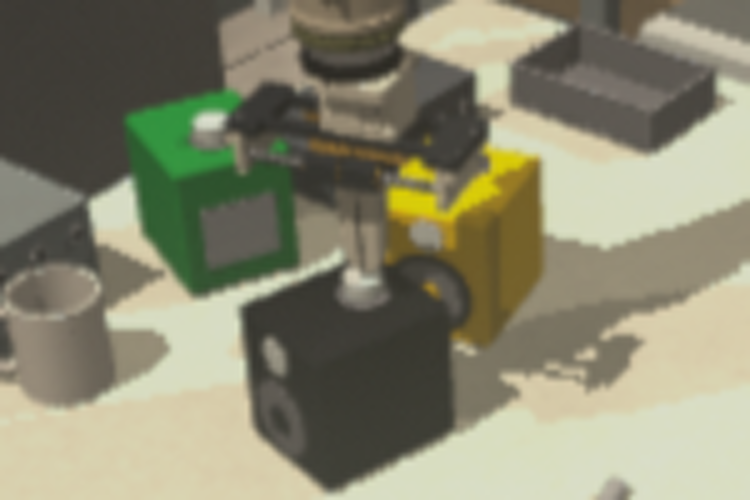

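The fingers (crop 363,265) are over the black monitor's cap (362,288) and clear of the look-alikes. Pressing slowly.

move_arm([
  {"rx": 0, "ry": 0, "rz": 0, "tx": -0.02, "ty": 0.06, "tz": 0.06, "fingers": -1},
  {"rx": 0, "ry": 0, "rz": 0, "tx": -0.02, "ty": 0.06, "tz": 0.12, "fingers": -1},
  {"rx": 0, "ry": 0, "rz": 0, "tx": -0.02, "ty": 0.06, "tz": 0.18, "fingers": -1},
  {"rx": 0, "ry": 0, "rz": 0, "tx": -0.02, "ty": 0.06, "tz": 0.22, "fingers": -1},
  {"rx": 0, "ry": 0, "rz": 0, "tx": -0.02, "ty": 0.06, "tz": 0.25, "fingers": -1},
])

```text
t: 9.32
position: [447.4, -280.9, 170.1]
tcp_rot: [0.99, 0.144, 0.002, -0.001]
force: [0.1, -0.3, 0.4]
opening: 0.5
```

move_arm([
  {"rx": 0, "ry": 0, "rz": 0, "tx": 0, "ty": 0, "tz": 0.04, "fingers": -1},
  {"rx": 0, "ry": 0, "rz": 0, "tx": 0, "ty": 0, "tz": 0.08, "fingers": -1},
  {"rx": 0, "ry": 0, "rz": 0, "tx": 0, "ty": 0, "tz": 0.12, "fingers": -1},
  {"rx": 0, "ry": 0, "rz": 0, "tx": 0, "ty": 0, "tz": 0.16, "fingers": -1},
])

```text
t: 9.65
position: [447.5, -281.0, 165.4]
tcp_rot: [0.99, 0.143, 0.002, -0.001]
force: [-0.3, -0.3, 2.5]
opening: 0.5
```

```bash
python3 -c "
from h import *
go(447.3,-280.7,140)"
```

```text
t 9.65 p [ 447.5 -281.   165.4] tip 146.4 F [-0.33 -0.26  2.55] open 0.5 tilt rv(units) [-0.009 -0.035  0.   ]
shift units [-0.005 -0.012  0.212] world d [-0.2  0.3 -6.4] rows 0.2
```

move_arm([
  {"rx": 0, "ry": 0, "rz": 0, "tx": 0, "ty": 0, "tz": 0.05, "fingers": -1},
  {"rx": 0, "ry": 0, "rz": 0, "tx": 0, "ty": 0, "tz": 0.1, "fingers": -1},
  {"rx": 0, "ry": 0, "rz": 0, "tx": 0, "ty": 0, "tz": 0.15, "fingers": -1},
  {"rx": 0, "ry": 0, "rz": 0, "tx": 0, "ty": 0, "tz": 0.2, "fingers": -1},
  {"rx": 0, "ry": 0, "rz": 0, "tx": 0, "ty": 0, "tz": 0.21, "fingers": -1},
])

```text
t: 10.07
position: [447.5, -281.0, 158.8]
tcp_rot: [0.99, 0.143, 0.002, -0.001]
force: [0.2, -0.1, 3.2]
opening: 0.3
```

move_arm([
  {"rx": 0, "ry": 0, "rz": 0, "tx": 0, "ty": 0, "tz": -0.2, "fingers": -1},
  {"rx": 0, "ry": 0, "rz": 0, "tx": 0, "ty": 0, "tz": -0.7, "fingers": -1},
  {"rx": 0, "ry": 0, "rz": 0, "tx": 0, "ty": 0, "tz": -1.5, "fingers": -1},
  {"rx": 0, "ry": 0, "rz": 0, "tx": 0, "ty": 0, "tz": -2.5, "fingers": -1},
  {"rx": 0, "ry": 0, "rz": 0, "tx": 0, "ty": 0, "tz": -3.5, "fingers": -1},
])

```text
t: 10.48
position: [446.7, -281.0, 264.9]
tcp_rot: [0.99, 0.143, 0.001, -0.001]
force: [0.2, -0.0, 0.2]
opening: 0.6
```

```bash
python3 - <<'E'
from h import *
go(447.3,-280.7,260)
p,d=r.capture('scene'); S=np.load("pics/scene0.npz")
P=np.array([447.3,-280.7,149.]);print(proj("scene",P),proj("scene",P-[0,0,9]))
cv2.imwrite('pics/s7.png',cv2.resize(p[80:290,120:400,::-1],(800,600),interpolation=cv2.INTER_CUBIC))
for I,D in((S["p"],S["d"]),(p,d)):
    print(I[156:180,232].min(axis=1),np.round([dep("scene",D,232,v)[2] for v in range(158,178)],0))
E
```

```text
t 10.48 p [ 446.7 -281.   264.9] tip 245.9 F [ 0.17 -0.05  0.16] open 0.6 tilt rv(units) [-0.018 -0.025 -0.   ]
shift units [ 0.022 -0.004 -0.469] world d [ 0.6  0.3 14.1] rows 0.3
[232.13873466 163.71165401] [232.29408737 165.65210078]
[168 149 177 186 165  93 124 189 199 200 188 150 124 117 107  94  59  53
  53  54  55  55  53  51] [-1.000e+00 -3.000e+00 -8.000e+00  1.290e+02  1.260e+02  1.460e+02
  1.015e+03  1.460e+02  1.470e+02  1.440e+02  1.420e+02  1.330e+02
  1.300e+02  1.310e+02  1.280e+02  1.260e+02  1.220e+02  1.270e+02
  1.250e+02  1.270e+02]
[170 151 180 189 167  87  52  56  93 149 180 192 193 160 121  97  61  54
  54  55  56  55  54  51] [ -1. -10.  -9. 123. 126. 128. 124. 139. 136. 135. 135. 139. 134. 131.
 124. 124. 124. 126. 127. 126.]
```

View pics/s7.png

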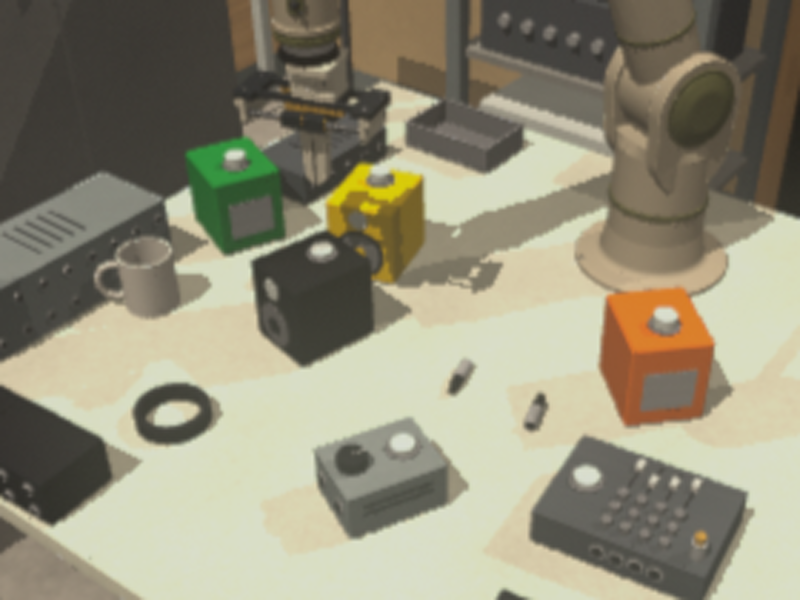

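All three caps are down and the look-alikes are untouched. Now a short settling rise, then a before/after check of everything else.

move_arm([
  {"rx": 0, "ry": 0, "rz": 0, "tx": 0, "ty": 0, "tz": -0.5, "fingers": -1},
  {"rx": 0, "ry": 0, "rz": 0, "tx": 0, "ty": 0, "tz": -0.8, "fingers": -1},
  {"rx": 0, "ry": 0, "rz": 0, "tx": 0, "ty": 0, "tz": -0.8, "fingers": -1},
  {"rx": 0, "ry": 0, "rz": 0, "tx": 0, "ty": 0, "tz": -0.8, "fingers": -1},
])

```text
t: 10.87
position: [448.5, -282.2, 294.4]
tcp_rot: [0.99, 0.143, 0.005, 0.001]
force: [0.2, 1.0, -0.1]
opening: 0.5
```

```bash
python3 - <<'E'
from h import *
s=r.read_state();print(s["t"],np.round(s["position"],1),np.round(s["force"],2),np.abs(s["joint_velocities"]).max())
p,d=r.capture('scene'); S=np.load("pics/scene0.npz")
df=cv2.absdiff(p,S["p"]).max(axis=2); cv2.imwrite("pics/diff.png",np.hstack([cv2.convertScaleAbs(df[80:300,100:460],alpha=3)]))
for n,I in(("a",S["p"]),("b",p)):
    g=cv2.cvtColor(I,cv2.COLOR_RGB2GRAY).astype(np.float32)
    globals()[n]=g
for nm,(x0,y0,x1,y1) in dict(pre=(228,238,280,266),mix=(305,250,382,288),mon=(206,172,254,206)).items():
    print(nm,cv2.phaseCorrelate(a[y0:y1,x0:x1].copy(),b[y0:y1,x0:x1].copy()))
E
```

```text
10.8667 [ 448.5 -282.2  294.4] [ 0.25  1.02 -0.13] 0.0217056505414111
pre ((0.012971249546978925, -0.0467091145364833), 0.995875288086173)
mix ((0.01625540048936358, -0.01826745126319196), 1.0015026557445526)
mon ((0.0316904599008474, -0.05093205823310143), 1.000705565015475)
```

View pics/diff.png

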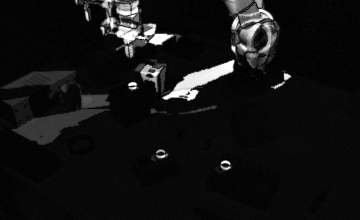

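The difference picture shows changes only at the three caps (132,86), (161,154) and (225,165), plus the arm and its moving shadow. The units moved less than 0.1 px. Handing in.

```bash
python3 -c "
from workcell import r
print(r.hand_in())"
```

```text
the job is handed in; nothing more can be done
None
```

I pressed the power buttons in the order asked: preamp, mixer, then the black monitor. I used the closed fingertips, slowly, and handed the job in at about 10.9 s.

- **Buttons:** each cap sank about 2 px in the scene view, which is about 9 mm. The fingertip went 8.5 to 9.2 mm below each cap's off height, and the highest force I read while pressing was about 3.2 N. Depth readings are noisy but agreed, showing a drop of roughly 10 mm.
- **Nothing else moved:** the three units shifted less than 0.1 px. Before and after pictures differ only at the three caps, the arm and its shadow. The adaptor was still standing.
- **Finish:** the gripper ended raised, with the fingertips about 126 mm above the monitor's button and touching nothing.

No check failed. One odd reading was about 0.2–0.3 N at the bottom of the preamp and mixer presses, where about 3 N was expected. The fingertip was holding still then, and the images show both caps down.

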